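Third hand: press the last side onto a box frame at the bench fence

TASK

A white box frame with one side still missing is backed up against the bench fence; take whichever of the two loose sides is as long as that frame is wide, and stand it across the frame's open end, down on the bench with its ends flush with the frame's outer faces. Bring it up gently and press it squarely home, pushing the frame against the fence with a steady force of about 12 newtons (at least 7, at most 18), gripping it near the middle of its length so that I can drive the screws at both ends. Leave the other frame, the other side, the screwdriver, the screw tub and the tape where they are; keep the push steady for a few seconds and finish while still holding and pressing: do not let go.

Things in the scene. Friction and masses are not known exactly. Their poses are not given: they have to be found in the camera images.
- fence: Dark hardwood strip screwed to the bench, 40 (its x) x 320 (its y) x 30 mm high; cannot move. Origin: centre of its underside. Work is pushed in its +x direction against its -x face (turned to the robot, at x = -20 mm). One frame stands flat against that face, its origin within 30 mm of the fence's middle; the other frame waits to the left, over 300 mm from the middle.
- frame_wide: Loose white wooden frame 240 mm wide (its y), 140 deep (its x), 45 high, about 0.29 kg: a back and two sides of 18 mm board, the fourth side missing. Origin: middle of the back's outer face, at the underside; sides' outer faces at y = +-120 mm, their bare ends at x = -140 mm; it opens to its -x. Stands with its back on the fence (same yaw) or waits aside; frame_narrow has the other place.
- frame_narrow: Like frame_wide but 180 mm wide (outer faces at y = +-90 mm), 140 mm deep, 45 mm high, about 0.25 kg; same origin and axes. One of the two frames is at the fence, the other waits aside.
- side_long: Loose straight white board 240 mm long (its y), 18 thick (its x), 45 high, about 0.13 kg, standing on its long edge; dark screw holes near both ends. Origin: centre of its underside. Both faces are alike: it may be turned end for end. Fits frame_wide: pressed home, its origin is at x = -149 mm, y = 0, z = 0 in that frame's axes.
- side_short: Like side_long but 180 mm long (its y), 18 mm thick, 45 mm high, about 0.10 kg; it fits frame_narrow, at the same place in that frame's axes.
- screwdriver: Cordless stick screwdriver lying on the bench, 190 mm long, 34 mm thick. Leave it alone. Origin: on the bench under its middle.
- screw_tub: Grey open plastic tub of screws beyond the fence, 90 x 70 x 30 mm. Leave it alone. Origin: centre of its underside.
- tape_roll: Roll of masking tape lying flat beyond the fence, 90 mm diameter, 24 mm high. Leave it alone. Origin: centre of its underside.
Mind the look-alikes: they are no part of the job. What is shaped like the frame_narrow but black or turquoise is not meant.

How it is judged (in metres and radians):
On the way:
1. the fitting side is held by its middle, flush and square across the open end of the frame at the fence, and pressed with 7 to 18 N for 2 s (((x of side_long in the frame of frame_wide between -0.152 and -0.1455 m and y of side_long in the frame of frame_wide between -0.005 and 0.005 m and z of side_long in the frame of frame_wide between -0.003 and 0.003 m and angle between the y axis of side_long and the y axis of frame_wide, either way round below 0.02 rad and contact force between side_long and frame_wide between 7 and 18 N and contact force between frame_wide and fence above 4 N and x of frame_wide in the frame of fence above -0.023 m and angle between the x axis of frame_wide and the x axis of fence, either way round below 0.02 rad and contact force between the fingers and side_long above 2 N and y of the grasp point in the frame of side_long between -0.035 and 0.035 m and linear speed of side_long below 0.01 m/s and distance of side_short from where it was at the start of the episode below 0.015 m) or (x of side_short in the frame of frame_narrow between -0.152 and -0.1455 m and y of side_short in the frame of frame_narrow between -0.005 and 0.005 m and z of side_short in the frame of frame_narrow between -0.003 and 0.003 m and angle between the y axis of side_short and the y axis of frame_narrow, either way round below 0.02 rad and contact force between side_short and frame_narrow between 7 and 18 N and contact force between frame_narrow and fence above 4 N and x of frame_narrow in the frame of fence above -0.023 m and angle between the x axis of frame_narrow and the x axis of fence, either way round below 0.02 rad and contact force between the fingers and side_short above 2 N and y of the grasp point in the frame of side_short between -0.035 and 0.035 m and linear speed of side_short below 0.01 m/s and distance of side_long from where it was at the start of the episode below 0.015 m))), for 2 s.
At the end, for the whole second after the job is handed in: The fitting side, in the fingers within 35 mm of its middle, stands on the bench (3 mm) across the frame at the fence: gap under 3 mm, ends flush to 5 mm, square to 0.02 rad, pressing the frame with 7 to 18 N and the frame the fence with over 4 N; the other side within 15 mm of its start (((x of side_long in the frame of frame_wide between -0.152 and -0.1455 m and y of side_long in the frame of frame_wide between -0.005 and 0.005 m and z of side_long in the frame of frame_wide between -0.003 and 0.003 m and angle between the y axis of side_long and the y axis of frame_wide, either way round below 0.02 rad and contact force between side_long and frame_wide between 7 and 18 N and contact force between frame_wide and fence above 4 N and x of frame_wide in the frame of fence above -0.023 m and angle between the x axis of frame_wide and the x axis of fence, either way round below 0.02 rad and contact force between the fingers and side_long above 2 N and y of the grasp point in the frame of side_long between -0.035 and 0.035 m and linear speed of side_long below 0.01 m/s and distance of side_short from where it was at the start of the episode below 0.015 m) or (x of side_short in the frame of frame_narrow between -0.152 and -0.1455 m and y of side_short in the frame of frame_narrow between -0.005 and 0.005 m and z of side_short in the frame of frame_narrow between -0.003 and 0.003 m and angle between the y axis of side_short and the y axis of frame_narrow, either way round below 0.02 rad and contact force between side_short and frame_narrow between 7 and 18 N and contact force between frame_narrow and fence above 4 N and x of frame_narrow in the frame of fence above -0.023 m and angle between the x axis of frame_narrow and the x axis of fence, either way round below 0.02 rad and contact force between the fingers and side_short above 2 N and y of the grasp point in the frame of side_short between -0.035 and 0.035 m and linear speed of side_short below 0.01 m/s and distance of side_long from where it was at the start of the episode below 0.015 m))); the arm keeps its last pose, push and grip.
It fails at once if a side rammed against a frame with more than 40 N (contact force between any of side_long, side_short and frame_wide above 40 N or contact force between any of side_long, side_short and frame_narrow above 40 N).
It fails at once if a frame shoved more than 20 mm (distance of any of frame_wide, frame_narrow from where it was at the start of the episode above 0.02 m).
It fails at once if the screwdriver, the screw tub or the tape roll moved more than 20 mm (distance of any of screwdriver, screw_tub, tape_roll from where it was at the start of the episode above 0.02 m).
It also fails if it takes over 56 s, if anything falls off the work surface, if the arm or the gripper's body presses on something with over 40 N, if the wrist force passes 120 N, or if a joint passes its speed limit or range.

ROBOT

A 6-joint arm with a two-finger parallel gripper is mounted at the origin on the work surface. World frame = base frame: x ahead of the robot, y to its left, z up, the work surface at z = 0. Lengths are in mm, angles in rad, forces in N, time in s.
With the tool pointing down it reaches from about 200 to 875 mm from the base axis. Payload 3.4 kg.
Tool frame: the origin (TCP) lies at the very end of the fingers, on their centre line; the grasp point (between the pads) lies 19 mm behind it; z points along the fingers, y is the line along which they close (so a half turn about z gives the same grasp; the last joint's range is limited). The gripper opens to 94 mm and grips with 3 to 60 N. Pads are 16 mm wide; open, the fingers measure 119 mm over their backs; the gripper's body (75 mm by 177 mm) begins 78 mm behind the grasp point.
Start: joints at [1.055, 0.276, 1.505, -0, 1.361, -0.121], TCP at [221.179, 530.797, 205.493] pointing down, gripper open.
Joint ranges: [-2.89, 2.89], [-0.75, 2.08], [0.22, 2.7], [-1.18, 4.32], [0.11, 2.71], [-2.7, 2.7]. Speed limits (rad/s): [2.57, 2.57, 3.14, 3.14, 3.14, 3.14].

INTERFACE

Orientations are given as a unit quaternion [w, x, y, z].
In Python, from cell import env gives the robot as it stands. The module is installed in compiled form; this text tells all that it offers.
- The arm moves only by the tool drive_tool, never from a script. Its arguments are lists of equal length, an entry for each row: "linear": the shift along the tool's x, y, z in cm, a list of three; "spin": the turn about the tool's z in degrees; "fingers": the opening, from -1 (shut) to 1 (fully open). A call has exactly 10 rows; each row shifts and turns the commanded pose from where the row before left it, along the tool's axes as they then stand; what a row does not reach is not made up. A row lasts 1/10 s, in which the tool goes at most 50 mm and 8.59 degrees, less where a joint would pass 70% of its speed; a pose out of reach is approached as far as the arm can. A call with a gripper value outside its range is refused whole. The fingers move at their own pace and stop on an object; the grip force is fixed at half the most. Time passes only in rows, so rows that do not move let the fingers close, or fill a call up. It gives the time, the measured TCP pose, the force, the opening and the grip force at its end, in the units of the state.
- env.get_obs(): the state, without advancing time (a new reading comes with each control period).
- env.snapshot(name): name is "side" or "top"; returns a dict with "image" (480x640x3 uint8, red, green, blue), "vfov" (degrees; the focal length in pixels is half the picture's height over the tangent of half this angle, whatever the lens; pixels are square), "cx", "cy" (the principal point, pixels), "xyz" and "attitude" of the camera in the world. Camera axes: x right, y down, z forward; pixel columns grow to the right and rows downward; lengths in mm; the calibration is good to about 2 mm. A picture is of the moment at which its call begins. There is no depth.
- env.hand_in(): hands the job in; it is judged then, once.
The state is a dict: "t": time; "joints": joint angles; "qvel": joint speeds; "joint_efforts": joint torques, N m; "ee_pos": TCP position; "tcp_rot": TCP orientation; "contact_force": force on the tool from outside, world axes, zero at the start; "torque": the same for the moment, N m; "grip_width": finger opening in mm; "grasp_force": force on a finger pad.
Only numpy, scipy, OpenCV 4.12 (cv2) and the standard library are available. Lean on these libraries where they do the work, as an engineer would, in place of code of your own. Each camera call takes 0.05 s, during which the arm holds its last target. There are 200 camera calls.

## Working session

There is one attempt and no reset: what is moved stays moved. The work goes in short steps, Python scripts to look and compute and a tool call to move; the robot and the scene stay as the last step left them, time stands still between calls to the robot, and variables do not carry over. Pictures are saved under pics/ and viewed, at most 10 in all, crops included, and the job is handed in when it is done.

Besides the shell and the picture viewer there is one more tool, called in YAML: its name, and indented under it one key for each argument. drive_tool: Moves the arm, as the interface text tells. Its arguments: {"type":"object","properties":{"linear":{"type":"array"},"spin":{"type":"array"},"fingers":{"type":"array"}},"required":["linear","spin","fingers"]}

```bash
mkdir -p pics
python3 - <<'E'
from cell import env
import cv2
for n in("top","side"):
    s=env.snapshot(n); cv2.imwrite(f"pics/{n}0.png",s["image"][:,:,::-1]); print(n,s["vfov"],s["cx"],s["cy"],s["xyz"],s["attitude"])
print(env.get_obs())
E
```

```text
top 52.999939984251206 313.6279991097637 233.5571279857131 [ 447.87497369  113.89589637 1273.388889  ] [-0.05156432  0.71368313 -0.6973124   0.04186807]
side 47.941201831003006 324.05341654390844 233.87069005414048 [   -2.41491438 -1270.8853717    858.75298771] [-0.49872312  0.84374376 -0.17186506  0.09916713]
{'t': 0.1, 'joints': array([ 1.05501468e+00,  2.76519114e-01,  1.50595974e+00,  1.42801617e-05,
        1.36071370e+00, -1.20985498e-01]), 'qvel': array([-0.00038654, -0.00165169, -0.00137786, -0.00053824, -0.00169472,
       -0.00120714]), 'joint_efforts': array([ 7.88245416e-04, -4.05458164e+01, -2.37779224e+01,  7.02914572e-02,
        2.97993736e-02, -5.23455208e-05]), 'ee_pos': array([220.90379881, 530.33937565, 204.71710394]), 'tcp_rot': array([-2.57040488e-04,  1.96120005e-01,  9.80579575e-01, -7.57560173e-04]), 'contact_force': array([-0.58002921,  0.37468105, -0.1537711 ]), 'torque': array([-0.03296083, -0.00655751,  0.0232975 ]), 'grasp_force': 0.0, 'grip_width': 93.91201481154019}
```

View pics/top0.png

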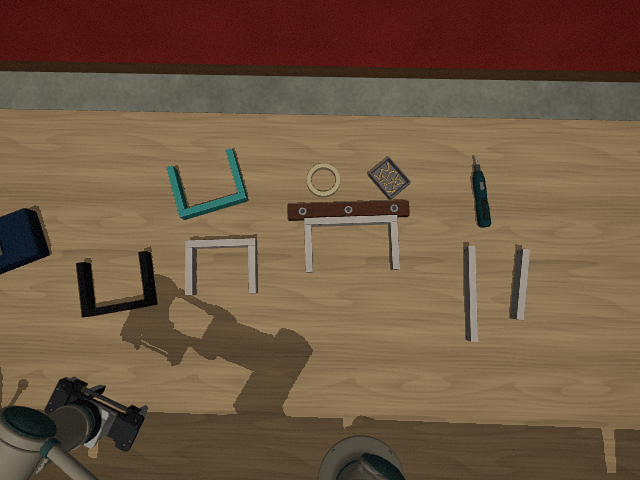

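View pics/side0.png

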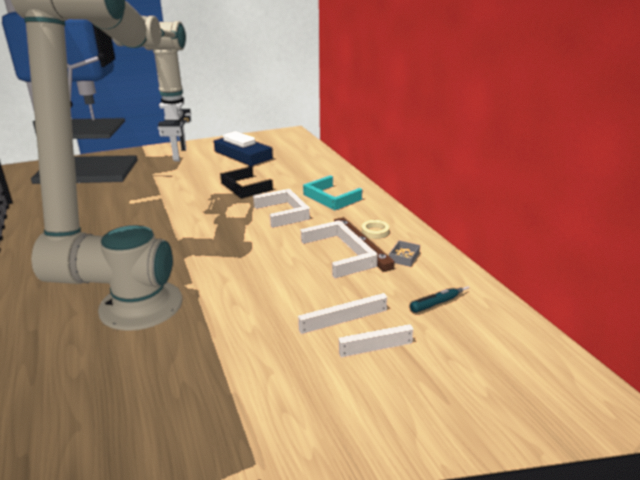

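```bash
cat > h.py <<'E'
import numpy as np,cv2
from scipy.spatial.transform import Rotation as R
def cam(s):
    f=s["image"].shape[0]/2/np.tan(np.radians(s["vfov"])/2); q=np.array(s["attitude"])
    return f,R.from_quat(q[[1,2,3,0]]).as_matrix()
def toplane(s,px,z):
    f,M=cam(s); px=np.atleast_2d(px).astype(float)
    d=np.c_[(px[:,0]-s["cx"])/f,(px[:,1]-s["cy"])/f,np.ones(len(px))]@M.T
    o=np.array(s["xyz"]); return (o+d*((z-o[2])/d[:,2])[:,None])[:,:2]
E
python3 - <<'E'
from cell import env
from h import *
s=env.snapshot("top"); im=s["image"]; c=im[140:360,280:540,::-1]
cv2.imwrite("pics/crop.png",cv2.resize(c,None,fx=3,fy=3,interpolation=cv2.INTER_CUBIC)[:600,:800])
hsv=cv2.cvtColor(im,cv2.COLOR_RGB2HSV)
m=((hsv[...,1]<40)&(hsv[...,2]>110)).astype(np.uint8); m[:130]=0;m[360:]=0
cs,_=cv2.findContours(m,cv2.RETR_EXTERNAL,cv2.CHAIN_APPROX_NONE)
for k in cs:
    if cv2.contourArea(k)<200: continue
    r=cv2.minAreaRect(k); print(np.round(r[0]),np.round(r[1],1),round(r[2],2),cv2.contourArea(k))
    b=cv2.boxPoints(r); print(toplane(s,b,45).round(1).tolist())
print(im[290,460:484].tolist()); print(im[240,386:404].tolist()); print(im[240,300:316].tolist())
print(im[208:226,350].tolist()); print(im[262:276,309].tolist())
E
```

```text
[523. 284.] [ 6.8 70.3] 5.19 391.0
[[407.6, -379.3], [584.3, -401.0], [583.1, -418.1], [406.5, -396.1]]
[473. 293.] [95.2  6.9] 88.45 528.0
[[587.8, -262.0], [588.7, -279.6], [350.4, -281.2], [349.5, -264.1]]
[220. 266.] [54.1 70.7] 88.21 904.0
[[586.4, 468.3], [596.2, 286.0], [458.3, 276.1], [448.4, 455.7]]
[351. 243.] [53.7 93.7] 88.03 1034.5
[[652.3, 159.6], [666.1, -82.1], [527.5, -86.9], [513.8, 151.2]]
[[147, 123, 90], [146, 121, 87], [149, 123, 90], [102, 81, 58], [67, 61, 48], [59, 54, 51], [54, 47, 44], [57, 52, 46], [57, 51, 47], [83, 79, 72], [159, 150, 139], [157, 149, 139], [157, 147, 138], [155, 147, 135], [154, 145, 135], [153, 145, 136], [144, 129, 110], [141, 117, 87], [138, 113, 80], [141, 117, 85], [141, 116, 84], [139, 115, 84], [141, 117, 83], [141, 116, 84]]
[[147, 122, 90], [148, 121, 87], [133, 110, 82], [69, 62, 52], [52, 47, 44], [121, 115, 104], [160, 150, 139], [160, 151, 140], [160, 150, 141], [161, 151, 142], [158, 149, 139], [162, 154, 144], [107, 95, 80], [135, 111, 79], [138, 111, 78], [137, 113, 82], [137, 113, 83], [134, 110, 79]]
[[137, 113, 82], [139, 113, 82], [137, 112, 78], [140, 114, 82], [106, 83, 58], [161, 155, 150], [161, 153, 142], [162, 154, 142], [160, 152, 141], [161, 152, 143], [162, 154, 143], [138, 132, 124], [140, 116, 86], [142, 118, 85], [142, 117, 85], [140, 116, 83]]
[[68, 67, 66], [64, 63, 63], [107, 105, 101], [135, 129, 129], [107, 100, 99], [66, 45, 33], [60, 34, 23], [61, 34, 21], [124, 116, 105], [161, 152, 145], [157, 148, 139], [158, 148, 139], [159, 149, 140], [159, 150, 140], [168, 161, 151], [74, 67, 61], [86, 80, 76], [99, 88, 74]]
[[158, 150, 138], [155, 149, 138], [157, 149, 138], [155, 146, 137], [155, 147, 136], [157, 146, 137], [154, 144, 134], [158, 150, 138], [159, 150, 139], [168, 162, 157], [65, 60, 52], [151, 125, 91], [149, 123, 90], [148, 121, 88]]
```

View pics/crop.png

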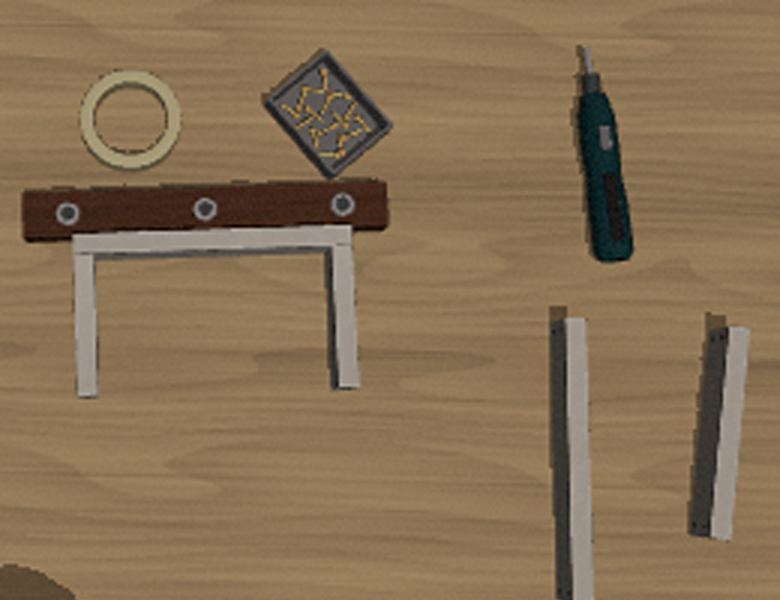

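```bash
cat >> h.py <<'E'
def rects(s,roi):
    """subpixel contour points (z=45) of white top faces in roi x0,y0,x1,y1"""
    x0,y0,x1,y1=roi; k=8
    b=s["image"][y0:y1,x0:x1,2]; B=cv2.resize(b,None,fx=k,fy=k,interpolation=cv2.INTER_CUBIC)
    cs,_=cv2.findContours((B>112).astype(np.uint8),cv2.RETR_EXTERNAL,cv2.CHAIN_APPROX_NONE)
    c=max(cs,key=cv2.contourArea)[:,0,:]
    return toplane(s,(c+.5)/k-.5+[x0,y0],45)
def edge(P,o,yaw,a,lo,hi,val,tol=5):
    """fit edge: local axis a approx val, other axis within lo..hi; returns const at mid, slope"""
    c,n=np.cos(yaw),np.sin(yaw); L=(P-o)@np.array([[c,-n],[n,c]])
    q=L[(abs(L[:,a]-val)<tol)&(L[:,1-a]>lo)&(L[:,1-a]<hi)]
    for _ in range(3):
        p=np.polyfit(q[:,1-a],q[:,a],1); r=abs(np.polyval(p,q[:,1-a])-q[:,a]); q=q[r<max(.6,1.5*r.mean())]
    return p
E
python3 - <<'E'
from cell import env
from h import *
s=env.snapshot("top")
P=rects(s,(290,205,412,285)); o=np.array([659.2,38.7]); y=0.057
for n,a in {"left":(1,-125,-20,120),"right":(1,-125,-20,-120),"endL":(0,105,117,-140),"endR":(0,-117,-105,-140),"back":(0,-110,110,0)}.items():
    p=edge(P,o,y,a[0],a[1],a[2],a[3]); print(n,p.round(4),np.polyval(p,(a[1]+a[2])/2).round(2))
P=rects(s,(455,232,490,350)); r=cv2.minAreaRect(P.astype(np.float32)); print(r)
o=np.array([469,-271.8]); 
for n,a in {"xplus":(0,-7,7,120),"xminus":(0,-7,7,-120),"yp":(1,-110,110,9),"ym":(1,-110,110,-9)}.items():
    p=edge(P,o,0,*a); print(n,p.round(4),np.polyval(p,(a[1]+a[2])/2).round(2))
E
```

```text
left [-8.200000e-03  1.198354e+02] 120.43
right [-6.900000e-03 -1.189233e+02] -118.43
endL [-3.960000e-02 -1.348903e+02] -139.28
endR [ 8.39000e-02 -1.30017e+02] -139.34
back [-0.0012 -1.0211] -1.02
((469.2552795410156, -272.4729919433594), (240.64134216308594, 18.71893882751465), 0.37996381521224976)
xplus [-8.20000e-03  1.20319e+02] 120.32
xminus [ 3.170000e-02 -1.192581e+02] -119.26
yp [6.6000e-03 7.6329e+00] 7.63
ym [ 5.6000e-03 -8.8522e+00] -8.85
```

drive_tool:
  linear:
    - [0,0,0]
    - [0,0,0]
    - [0,0,0]
    - [0,0,0]
    - [0,0,0]
    - [0,0,0]
    - [0,0,0]
    - [0,0,0]
    - [0,0,0]
    - [0,0,0]
  spin: [8,8,8,8,8,8,8,8,8,8]
  fingers: [1,1,1,1,1,1,1,1,1,1]

```text
t: 1.2
ee_pos: [221.1, 530.6, 205.3]
tcp_rot: [0.0, 0.782, 0.623, -0.0]
contact_force: [-1.1, 0.5, 0.2]
grip_width: 94.1
grasp_force: 0.0
```

drive_tool:
  linear:
    - [0,0,0]
    - [0,0,0]
    - [0,0,0]
    - [0,0,0]
    - [0,0,0]
    - [0,0,0]
    - [0,0,0]
    - [0,0,0]
    - [0,0,0]
    - [0,0,0]
  spin: [8,8,8,8,8,8,8,8,8,5]
  fingers: [1,1,1,1,1,1,1,1,1,1]

```text
t: 2.2
ee_pos: [221.1, 530.6, 205.2]
tcp_rot: [0.0, 1.0, 0.001, -0.0]
contact_force: [0.4, -0.1, -0.2]
grip_width: 93.7
grasp_force: 0.0
```

drive_tool:
  linear:
    - [1.24,4,0]
    - [1.24,4,0]
    - [1.24,4,0]
    - [1.24,4,0]
    - [1.24,4,0]
    - [1.24,4,0]
    - [1.24,4,0]
    - [1.24,4,0]
    - [1.24,4,0]
    - [1.24,4,0]
  spin: [0,0,0,0,0,0,0,0,0,0]
  fingers: [1,1,1,1,1,1,1,1,1,1]

```text
t: 3.2
ee_pos: [347.9, 130.1, 205.6]
tcp_rot: [-0.0, 1.0, 0.004, 0.0]
contact_force: [0.9, 0.7, -0.4]
grip_width: 93.8
grasp_force: 0.0
```

drive_tool:
  linear:
    - [1.24,4,0]
    - [1.24,4,0]
    - [1.24,4,0]
    - [1.24,4,0]
    - [1.24,4,0]
    - [1.24,4,0]
    - [1.24,4,0]
    - [1.24,4,0]
    - [1.24,4,0]
    - [1.24,4.3,0]
  spin: [0,0,0,0,0,0,0,0,0,-0.2]
  fingers: [1,1,1,1,1,1,1,1,1,1]

```text
t: 4.2
ee_pos: [474.6, -272.0, 205.3]
tcp_rot: [-0.0, 1.0, 0.005, -0.0]
contact_force: [1.3, 0.4, 0.5]
grip_width: 93.6
grasp_force: 0.0
```

drive_tool:
  linear:
    - [-0.25,0,2.2]
    - [-0.25,0,2.2]
    - [0,0,2.2]
    - [0,0,2.2]
    - [0,0,2.2]
    - [0,0,2.2]
    - [0,0,2.2]
    - [0,0,2.2]
    - [0,0,1.4]
    - [0,0,0.5]
  spin: [0,0,0,0,0,0,0,0,0,0]
  fingers: [1,1,1,1,1,1,1,1,1,1]

```text
t: 5.2
ee_pos: [468.4, -269.7, 8.7]
tcp_rot: [-0.001, 1.0, 0.005, -0.001]
contact_force: [0.3, 1.0, -0.3]
grip_width: 94.3
grasp_force: 0.0
```

drive_tool:
  linear:
    - [0,0,0]
    - [0,0,0]
    - [0,0,0]
    - [0,0,0]
    - [0,0,0]
    - [0,0,0]
    - [0,0,0]
    - [0,0,0]
    - [0,0,0]
    - [0,0,0]
  spin: [0,0,0,0,0,0,0,0,0,0]
  fingers: [0,-0.4,-0.6,-0.8,-0.8,-0.8,-0.8,-0.8,-0.8,-0.8]

```text
t: 6.2
ee_pos: [469.6, -270.9, 10.5]
tcp_rot: [0.0, 1.0, 0.005, 0.0]
contact_force: [0.1, 1.0, -1.9]
grip_width: 18.1
grasp_force: 30.0
```

drive_tool:
  linear:
    - [0,0,-0.5]
    - [0,0,-1]
    - [0,0,-1.5]
    - [0,0,-1.5]
    - [0,0,-1.5]
    - [0,0,-1.5]
    - [0,0,-1.5]
    - [0,0,-1]
    - [0,0,0]
    - [0,0,0]
  spin: [0,0,0,-3,-5,-7,-8,-8,-8,-8]
  fingers: [-0.8,-0.8,-0.8,-0.8,-0.8,-0.8,-0.8,-0.8,-0.8,-0.8]

```text
t: 7.2
ee_pos: [469.7, -270.6, 111.7]
tcp_rot: [0.001, 0.914, 0.406, 0.0]
contact_force: [0.3, -0.8, -2.2]
grip_width: 18.0
grasp_force: 30.0
```

drive_tool:
  linear:
    - [0,0,0]
    - [0,0,0]
    - [0,0,0]
    - [0,0,0]
    - [0,0,0]
    - [0,0,0]
    - [0,0,0]
    - [0,0,0]
    - [0,0,0]
    - [0,0,0]
  spin: [-8,-8,-8,-8,-7,-5,-1.7,0,0,0]
  fingers: [-0.8,-0.8,-0.8,-0.8,-0.8,-0.8,-0.8,-0.8,-0.8,-0.8]

```text
t: 8.2
ee_pos: [469.5, -270.6, 110.6]
tcp_rot: [0.0, 0.687, 0.727, 0.0]
contact_force: [0.5, -0.4, -0.6]
grip_width: 17.8
grasp_force: 30.0
```

drive_tool:
  linear:
    - [1.5,0.08,0]
    - [3,0.08,0]
    - [3.5,0.08,0]
    - [3.5,0.08,0]
    - [3.5,0.08,0]
    - [3.5,0.08,0]
    - [3.5,0.08,0]
    - [3.5,0.08,0]
    - [3,0.08,0]
    - [1.4,0.08,0]
  spin: [0,0,0,0,0,0,0,0,0,0]
  fingers: [-0.8,-0.8,-0.8,-0.8,-0.8,-0.8,-0.8,-0.8,-0.8,-0.8]

```text
t: 9.2
ee_pos: [458.9, 31.7, 110.5]
tcp_rot: [-0.001, 0.686, 0.728, 0.0]
contact_force: [-0.8, -0.0, -1.6]
grip_width: 17.9
grasp_force: 30.0
```

drive_tool:
  linear:
    - [0,0,1]
    - [0,0,1.5]
    - [0,0,1.5]
    - [0,0,1.5]
    - [0,0,1.5]
    - [0,0,1.5]
    - [0,0,0.8]
    - [0,0,0.2]
    - [0,0,0]
    - [0,0,0]
  spin: [0,0,0,0,0,0,0,0,0,0]
  fingers: [-0.8,-0.8,-0.8,-0.8,-0.8,-0.8,-0.8,-0.8,-0.8,-0.8]

```text
t: 10.2
ee_pos: [460.9, 28.2, 15.9]
tcp_rot: [0.0, 0.687, 0.727, 0.0]
contact_force: [0.2, -0.6, -1.8]
grip_width: 17.7
grasp_force: 30.0
```

Run:
```python
from cell import env
import cv2
s=env.snapshot("top"); cv2.imwrite("pics/top1.png",cv2.resize(s["image"][190:310,270:430,::-1],None,fx=5,fy=5,interpolation=cv2.INTER_CUBIC))
print(env.get_obs()["ee_pos"],env.get_obs()["tcp_rot"])
```

```text
[460.99725894  28.23925626  16.01698323] [5.45526248e-04 6.86632924e-01 7.27003935e-01 4.55437592e-04]
```

View pics/top1.png

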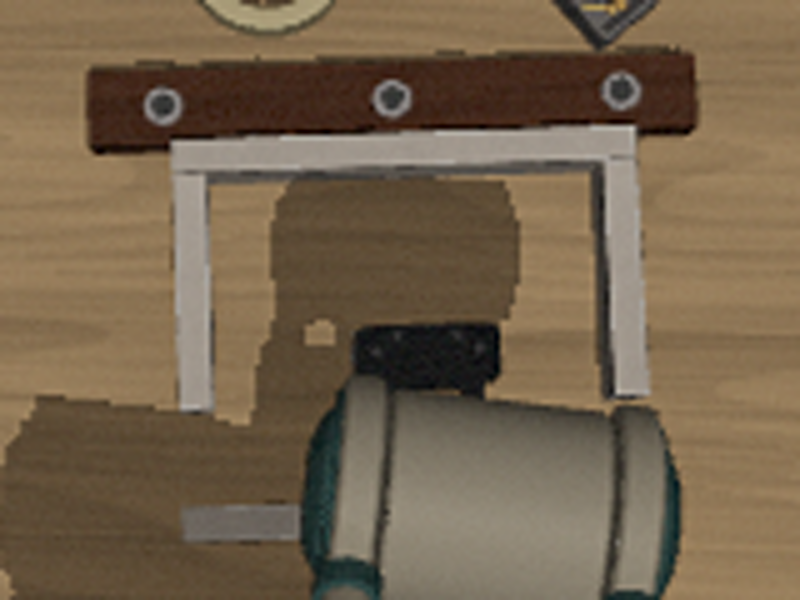

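Run:
```python
from cell import env
from h import *
s=env.snapshot("top"); im=s["image"]
print("row",im[294,300:316,2].tolist())
for c in (310,318,326): print("col",c,im[286:304,c,2].tolist())
b=im[284:306,298:329,2]; k=8; B=cv2.resize(b,None,fx=k,fy=k,interpolation=cv2.INTER_CUBIC)
cs,_=cv2.findContours((B>78).astype(np.uint8),cv2.RETR_EXTERNAL,cv2.CHAIN_APPROX_NONE)
c=max(cs,key=cv2.contourArea)[:,0,:]
P=toplane(s,(c+.5)/k-.5+[298,284],50.5)
y=0.056; o=np.array([659.2,38.7]); cc,n=np.cos(y),np.sin(y); L=(P-o)@np.array([[cc,-n],[n,cc]])
print(L.min(0),L.max(0))
q=L[(L[:,1]>80)&(L[:,1]<112)]
m=np.median(q[:,0])
for sg in(1,-1):
    e=q[(q[:,0]-m)*sg>0] if sg else q
    p=np.polyfit(e[:,1],e[:,0],1); print("face",p,np.polyval(p,100))
e=L[L[:,1]>L[:,1].max()-3]; e=e[abs(e[:,0]-np.median(e[:,0]))<6]; print("end y",np.median(e[:,1]))
F=rects(s,(290,205,412,278))
for nme,a in {"left":(1,-135,-70,120),"right":(1,-135,-70,-120)}.items():
    p=edge(F,o,y,*a); print(nme,p,np.polyval(p,-130))
# fence front/back top edges z=30 from red-ish dark mask
fx=[]
for col in list(range(291,303))+list(range(402,408)):
    v=cv2.resize(im[196:226,col:col+1,2],None,fx=1,fy=8,interpolation=cv2.INTER_CUBIC)[:,0]; d=np.where(v<52)[0]; fx.append([col,(d.max()+1)/8-.5+196,d.min()/8-.5+196])
fx=np.array(fx)
for j in(1,2):
    W=toplane(s,fx[:,[0,j]],30); p=np.polyfit(W[:,1],W[:,0],1); r=abs(np.polyval(p,W[:,1])-W[:,0]); W=W[r<2]; p=np.polyfit(W[:,1],W[:,0],1); print("fence yaw",-p[0],r.max())
```

```text
row [47, 53, 52, 56, 57, 55, 81, 96, 94, 92, 93, 92, 94, 92, 95, 95]
col 310 [54, 53, 55, 55, 53, 83, 96, 93, 93, 90, 96, 99, 60, 52, 54, 50, 47, 51]
col 318 [54, 57, 56, 51, 53, 96, 91, 93, 93, 94, 95, 100, 38, 58, 56, 56, 56, 51]
col 326 [56, 53, 54, 54, 52, 96, 95, 91, 90, 92, 91, 113, 51, 54, 58, 56, 54, 56]
[-207.18118913   63.86534837] [-188.66523132  120.84502283]
face [-3.89064269e-03 -1.88827612e+02] -189.21667640536572
face [ 2.29273688e-02 -2.07969161e+02] -205.6764237131141
end y 120.25227705633179
left [2.42513808e-02 1.23019709e+02] 119.86702922949317
right [-9.20635522e-03 -1.19528593e+02] -118.33176672743697
fence yaw 0.05578169919580115 0.5686982972711121
fence yaw 0.05090171475980442 2.009986477223947
```

drive_tool:
  linear:
    - [0,0.2,0.2]
    - [0,0.5,0.2]
    - [0,0.6,0.1]
    - [0,0.6,0]
    - [0,0.6,0]
    - [0,0.6,0]
    - [0,0.5,0]
    - [0,0.4,0]
    - [0,0.2,0]
    - [0,0.1,0]
  spin: [0,0,0,0,0,0,0,0,0,0]
  fingers: [-0.8,-0.8,-0.8,-0.8,-0.8,-0.8,-0.8,-0.8,-0.8,-0.8]

```text
t: 11.3
ee_pos: [501.5, 30.7, 10.5]
tcp_rot: [-0.001, 0.686, 0.727, -0.002]
contact_force: [-5.4, -0.3, 6.1]
grip_width: 17.8
grasp_force: 30.0
```

drive_tool:
  linear:
    - [0,0.05,0]
    - [0,0.05,0]
    - [0,0.05,0]
    - [0,0.05,0]
    - [0,0.05,0]
    - [0,0.05,0]
    - [0,0,0]
    - [0,0,0]
    - [0,0,0]
    - [0,0,0]
  spin: [0,0,0,0,0,0,0,0,0,0]
  fingers: [-0.8,-0.8,-0.8,-0.8,-0.8,-0.8,-0.8,-0.8,-0.8,-0.8]

```text
t: 12.3
ee_pos: [505.9, 31.0, 10.4]
tcp_rot: [-0.0, 0.687, 0.727, -0.0]
contact_force: [-3.7, -1.0, 3.9]
grip_width: 17.6
grasp_force: 30.0
```

drive_tool:
  linear:
    - [0,0,-0.03]
    - [0,0,-0.03]
    - [0,0.05,0]
    - [0,0.05,0]
    - [0,0.05,0]
    - [0,0.05,0]
    - [0,0.05,0]
    - [0,0.05,0]
    - [0,0,0]
    - [0,0,0]
  spin: [0,0,0,0,0,0,0,0,0,0]
  fingers: [-0.8,-0.8,-0.8,-0.8,-0.8,-0.8,-0.8,-0.8,-0.8,-0.8]

```text
t: 13.3
ee_pos: [509.3, 31.2, 11.1]
tcp_rot: [-0.0, 0.687, 0.727, 0.0]
contact_force: [-0.4, 0.9, -2.2]
grip_width: 17.6
grasp_force: 30.0
```

drive_tool:
  linear:
    - [0,0.03,0]
    - [0,0.03,0]
    - [0,0.03,0]
    - [0,0,0]
    - [0,0,0]
    - [0,0,0]
    - [0,0,0]
    - [0,0,0]
    - [0,0,0]
    - [0,0,0]
  spin: [0,0,0,0,0,0,0,0,0,0]
  fingers: [-0.8,-0.8,-0.8,-0.8,-0.8,-0.8,-0.8,-0.8,-0.8,-0.8]

```text
t: 14.3
ee_pos: [509.8, 31.3, 11.0]
tcp_rot: [-0.0, 0.687, 0.727, -0.0]
contact_force: [-1.6, -0.7, -0.0]
grip_width: 17.8
grasp_force: 30.0
```

drive_tool:
  linear:
    - [0,0.03,0]
    - [0,0.03,0]
    - [0,0.03,0]
    - [0,0,0]
    - [0,0,0]
    - [0,0,0]
    - [0,0,0]
    - [0,0,0]
    - [0,0,0]
    - [0,0,0]
  spin: [0,0,0,0,0,0,0,0,0,0]
  fingers: [-0.8,-0.8,-0.8,-0.8,-0.8,-0.8,-0.8,-0.8,-0.8,-0.8]

```text
t: 15.3
ee_pos: [509.9, 31.3, 10.9]
tcp_rot: [-0.001, 0.687, 0.727, -0.001]
contact_force: [-4.6, -0.8, 1.2]
grip_width: 17.8
grasp_force: 30.0
```

drive_tool:
  linear:
    - [0,0.03,0]
    - [0,0.03,0]
    - [0,0.03,0]
    - [0,0.03,0]
    - [0,0,0]
    - [0,0,0]
    - [0,0,0]
    - [0,0,0]
    - [0,0,0]
    - [0,0,0]
  spin: [0,0,0,0,0,0,0,0,0,0]
  fingers: [-0.8,-0.8,-0.8,-0.8,-0.8,-0.8,-0.8,-0.8,-0.8,-0.8]

```text
t: 16.3
ee_pos: [509.8, 31.3, 10.8]
tcp_rot: [-0.002, 0.686, 0.727, -0.002]
contact_force: [-7.4, -0.9, 2.5]
grip_width: 17.5
grasp_force: 30.0
```

drive_tool:
  linear:
    - [0,0.03,-0.01]
    - [0,0.03,-0.01]
    - [0,0.03,-0.01]
    - [0,0.03,-0.01]
    - [0,0.03,0]
    - [0,0.03,0]
    - [0,0.02,0]
    - [0,0,0]
    - [0,0,0]
    - [0,0,0]
  spin: [0,0,0,0,0,0,0,0,0,0]
  fingers: [-0.8,-0.8,-0.8,-0.8,-0.8,-0.8,-0.8,-0.8,-0.8,-0.8]

```text
t: 17.3
ee_pos: [509.7, 31.3, 10.8]
tcp_rot: [-0.003, 0.686, 0.727, -0.003]
contact_force: [-9.9, -2.2, 4.0]
grip_width: 17.9
grasp_force: 30.0
```

Run:
```python
from cell import env
import cv2
s=env.snapshot("top"); a=s["image"][190:310,270:430,::-1]
t=env.snapshot("side")["image"][200:300,280:420,::-1]
a=cv2.resize(a,(400,300),interpolation=cv2.INTER_CUBIC); t=cv2.resize(t,(400,300),interpolation=cv2.INTER_CUBIC)
cv2.imwrite("pics/fin.png",cv2.resize(cv2.hconcat([a,t]),(800,300)))
for _ in range(3): print(env.get_obs()["contact_force"],env.get_obs()["torque"]); env.snapshot("side")
```

```text
[-10.44990937  -2.20902455   3.6045781 ] [-0.3912364   1.59862941 -0.09194629]
[-10.23586727  -1.89906408   3.79786204] [-0.43978695  1.63396612 -0.15758702]
[-9.47674005 -2.28673699  3.95999423] [-0.42350839  1.59794615 -0.0883219 ]
```

View pics/fin.png

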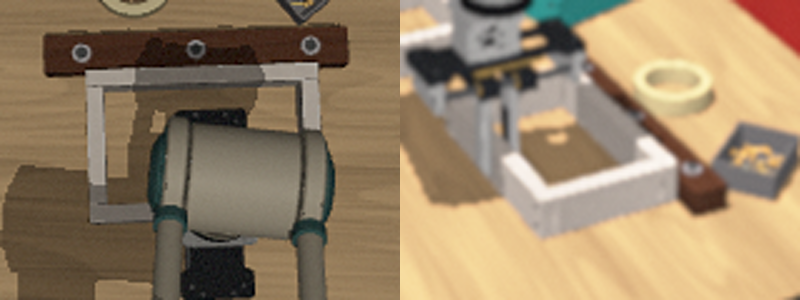

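drive_tool:
  linear:
    - [0,0.03,-0.01]
    - [0,0.03,-0.01]
    - [0,0.03,-0.01]
    - [0,0.03,0]
    - [0,0.03,0]
    - [0,0.03,0]
    - [0,0,0]
    - [0,0,0]
    - [0,0,0]
    - [0,0,0]
  spin: [0,0,0,0,0,0,0,0,0,0]
  fingers: [-0.8,-0.8,-0.8,-0.8,-0.8,-0.8,-0.8,-0.8,-0.8,-0.8]

```text
t: 18.55
ee_pos: [509.6, 31.3, 10.8]
tcp_rot: [-0.004, 0.686, 0.727, -0.004]
contact_force: [-12.7, -2.3, 5.0]
grip_width: 17.8
grasp_force: 30.0
```

Run:
```python
from cell import env
from h import *
s=env.snapshot("top"); im=s["image"]
o=np.array([659.2,38.7]); y=.056; cc,n=np.cos(y),np.sin(y)
for r in range(240,282,4):   # left outer edge per row, half-level between wood and white
    v=im[r,298:313,2].astype(float); lo=v[:6].mean(); hi=v[9:13].mean(); t=(lo+hi)/2
    i=np.where((v[4:-1]<t)&(v[5:]>=t))[0]
    if len(i)==0: continue
    i=i[0]+4; x=298+i+(t-v[i])/(v[i+1]-v[i])
    L=(toplane(s,[x,r],45)-o)@np.array([[cc,-n],[n,cc]]); print(r,L.round(1)[0])
print(np.mean([env.get_obs()["contact_force"]],0),env.get_obs()["torque"])
```

```text
240 [-58.7 120.4]
244 [-69.1 120.8]
248 [-79.4 121.1]
252 [-89.7 121.6]
256 [-100.   120.8]
260 [-110.2  121.4]
264 [-120.5  120.7]
268 [-130.7  119.9]
272 [-140.9  120.5]
276 [-151.   120.9]
280 [-161.   126.8]
[-12.60000119  -2.60165696   5.44812995] [-0.53913045  2.0792713  -0.15376662]
```

drive_tool:
  linear:
    - [0,0,0]
    - [0,0,0]
    - [0,0,0]
    - [0,0,0]
    - [0,0,0]
    - [0,0,0]
    - [0,0,0]
    - [0,0,0]
    - [0,0,0]
    - [0,0,0]
  spin: [0,0,0,0,0,0,0,0,0,0]
  fingers: [-0.8,-0.8,-0.8,-0.8,-0.8,-0.8,-0.8,-0.8,-0.8,-0.8]

```text
t: 19.6
ee_pos: [509.6, 31.3, 10.8]
tcp_rot: [-0.004, 0.686, 0.727, -0.004]
contact_force: [-12.0, -3.5, 5.7]
grip_width: 17.6
grasp_force: 30.0
```

drive_tool:
  linear:
    - [0,0,0]
    - [0,0,0]
    - [0,0,0]
    - [0,0,0]
    - [0,0,0]
    - [0,0,0]
    - [0,0,0]
    - [0,0,0]
    - [0,0,0]
    - [0,0,0]
  spin: [0,0,0,0,0,0,0,0,0,0]
  fingers: [-0.8,-0.8,-0.8,-0.8,-0.8,-0.8,-0.8,-0.8,-0.8,-0.8]

```text
t: 20.6
ee_pos: [509.6, 31.3, 10.8]
tcp_rot: [-0.004, 0.686, 0.727, -0.004]
contact_force: [-12.2, -2.8, 4.6]
grip_width: 17.8
grasp_force: 30.0
```

drive_tool:
  linear:
    - [0,0,0]
    - [0,0,0]
    - [0,0,0]
    - [0,0,0]
    - [0,0,0]
    - [0,0,0]
    - [0,0,0]
    - [0,0,0]
    - [0,0,0]
    - [0,0,0]
  spin: [0,0,0,0,0,0,0,0,0,0]
  fingers: [-0.8,-0.8,-0.8,-0.8,-0.8,-0.8,-0.8,-0.8,-0.8,-0.8]

```text
t: 21.6
ee_pos: [509.6, 31.3, 10.8]
tcp_rot: [-0.004, 0.686, 0.727, -0.004]
contact_force: [-12.0, -2.6, 4.9]
grip_width: 17.6
grasp_force: 30.0
```

```bash
python3 -c "
from cell import env
o=env.get_obs();print(o['contact_force'],o['ee_pos'])
if 10<-o['contact_force'][0]<15: print(env.hand_in())"
```

```text
[-12.02605334  -2.6194121    4.94323091] [509.57207839  31.29100336  10.80670289]
the job is handed in; nothing more can be done
None
```

I handed the job in with the long side held at its middle and pressed across the open end of the wide frame at about 12 N (wrist reading), steady for 3 s; its left end measured flush within about 1 mm, the right end was hidden by the arm, and the hand-in gave no verdict.

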